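# Sweep the baguette ends into the toaster and hold its paddle down

## Task

Using the wooden crumb pusher, and never touching the bread with the gripper itself, sweep the four loose baguette ends through the open side of the toaster's tray until all of them are well inside. Stand the pusher upright on the table outside the tray, then press the toaster's black paddle down with the fingers past its first two clicks to the third and keep holding it there against its spring: the program finishes while still holding it down. Leave everything else on the table where it is.

Things in the scene. Friction and masses are not known exactly. Their poses are not given: they have to be found in the camera images.
- toaster: Fixed table-top bread toaster of brushed steel, turned at most 10 degrees from the world axes; origin on the table under the centre of its tray, z up. Behind the tray stands the heater housing, toaster x -50 to 110, y 90 to 210 mm, 120 mm high, with the black paddle on its -x face. Bread is swept into the tray along +y
- tray (a point): Centre of the tray's floor, 2 mm above the table; axes are the toaster's. Shallow open-topped pan, inside x -115 to 115 mm, y -80 (mouth, no wall) to 81; the other three sides have walls 35 mm high, 6 mm thick
- mouth (a point): Middle of the tray's mouth edge, on the tray floor (toaster frame 0, -80, 2 mm); axes are the toaster's. A thin sloping lip leads up to it from the table, beginning 21 mm before it
- paddle (a joint): How far the black paddle is pressed straight down, m: 0 up (start), 0.048 end of travel. Click stops at 0.015, 0.030 and 0.045. A spring always pushes it up and returns it to 0 when let go: about 4 N at the top, 8 N at the third stop; the humps before the stops add or take up to about 3 N; the solid end of travel is just beyond the third
- paddle_top (a point): Centre of the paddle's flat upper face, on which to press; moves with it. The face is 46 mm (toaster x) by 52 mm (y), 118 mm above the table when up, its centre 28 mm out from the housing's -x face; only table beneath; axes are the toaster's
- pusher_grip (a point): Loose wooden crumb pusher, about 200 g, standing on its foot: pale block 150 mm (x) by 30 (y) by 40 high, on it a dark handle 90 mm (x) by 22 (y), from 40 to 86 mm height. Point in the middle of the handle, 64 mm above the underside; pinch the handle across its 22 mm. Sweep with the block's long side
- pusher: The same pusher, origin under its centre, on its underside; x along its length, z up
- heel0_mid (a point): Cut-off baguette end, a rigid dome 48 mm across and 36 mm high, about 18 g, standing on its flat cut face; point on its axis half-way up
- heel0: The same baguette end, origin at the centre of its cut face
- heel1_mid (a point): Cut-off baguette end, a rigid dome 44 mm across and 34 mm high, about 18 g, standing on its flat cut face; point on its axis half-way up
- heel1: The same baguette end, origin at the centre of its cut face
- heel2_mid (a point): Cut-off baguette end, a rigid dome 42 mm across and 32 mm high, about 18 g, standing on its flat cut face; point on its axis half-way up
- heel2: The same baguette end, origin at the centre of its cut face
- heel3_mid (a point): Cut-off baguette end, a rigid dome 46 mm across and 38 mm high, about 18 g, standing on its flat cut face; point on its axis half-way up
- heel3: The same baguette end, origin at the centre of its cut face
- tub: Bystander, to be left alone: white open butter tub 75 x 100 x 45 mm; origin under its centre
- mug: Bystander, to be left alone: white mug, 76 mm wide, 90 mm tall; origin under its centre
- jar: Bystander, to be left alone: amber jam jar, 68 mm wide, 100 mm tall; origin under its centre
- baguette: Bystander, to be left alone: whole baguette 60 x 260 x 50 mm, lying; origin under its centre
- shaker: Bystander, to be left alone: small steel shaker, 40 mm wide, 85 mm tall; origin under its centre
- bowl: Bystander, to be left alone: white bowl, 120 mm wide, 50 mm tall; origin under its centre
Mind the look-alikes: they are no part of the job. Leave any orange or pink look-alike of the pusher alone.

How it is judged:
By the outcome, as a careful person would: the job done as asked, in the order asked, and still so for the second after the job is handed in, while the arm keeps its last pose, push and grip.
It also fails if it takes over 69 s, if anything falls off the work surface, if the arm or the gripper's body presses on something with over 40 N, if the wrist force passes 120 N, or if a joint passes its speed limit or range.

## Robot

A 7-joint arm with a two-finger parallel gripper is mounted at the origin on the work surface. World frame = base frame: x ahead of the robot, y to its left, z up, the work surface at z = 0. Lengths are in m, angles in rad, forces in N, time in s.
With the tool pointing down it reaches from about 0.4 to 0.9 m from the base axis. Payload 5.6 kg.
Tool frame: the origin (TCP) lies on the front face of the gripper's body, between the roots of the fingers; the fingertips stand 88 mm ahead of it and the grasp point (between the pads) lies 69 mm ahead of it (pinch_z is the distance from the TCP to the grasp point, in m); x points along the fingers, y is the direction in which the jaws open and shut, and the axes are right-handed (so a half turn about x gives the same grasp; the last joint's range is limited). The gripper opens to 92 mm and grips with 3 to 60 N. Pads are 20 mm wide; open, the fingers measure 128 mm over their backs; the gripper's body (75 mm by 189 mm) begins 69 mm behind the grasp point.
Start: joints at [1.224, 0.468, -0.012, 1.603, 0.006, 1.071, -0.056], TCP at [0.194, -0.62, 0.303] pointing down, gripper open.
Joint ranges: [-2.53, 2.53], [-0.31, 2.02], [-1.57, 1.55], [0.28, 2.44], [-1.29, 4.43], [0.15, 1.84], [-2.92, 2.92]. Speed limits (rad/s): [2.57, 2.57, 3.14, 3.14, 3.14, 3.14, 3.14].

## Interface

Orientations are given as a unit quaternion [w, x, y, z].
In Python, from rig import read_state, camera, camera_model, job_done, recognise, mark_of, pinch_z gives the robot as it stands.
- The arm moves only by the shell command python3 -m jog 'ROWS' [FORCE]. ROWS is JSON, a list of rows, each a list of 5 numbers: the shift along the tool's x, y, z scaled (see below), then the turn about the tool's x scaled (see below), then the opening, from -1 (shut) to 1 (fully open). A call has exactly 5 rows; each row is the pose to reach, as a shift and turn from the pose commanded when the call began, along the tool's axes at that moment, turning the shorter way round; what a row does not reach only later rows make up. The controller multiplies each number of a shift by 40 cm and each number of a turn by 180 degrees. A row lasts 1/10 s, in which the tool goes at most 50 mm and 8.59 degrees, less where a joint would pass 70% of its speed; a pose out of reach is approached as far as the arm can. A call with a number of a shift or a turn outside -1 to 1 is refused whole. A call with a gripper value outside its range is refused whole. The fingers move at their own pace and stop on an object; FORCE is the grip in N (left out, the last holds). Time passes only in rows, so rows that repeat a pose let the fingers close, or fill a call up. It gives the time, the measured TCP pose, the force and the opening at its end, in the units of the state.
- read_state(): the state, without advancing time (a new reading comes with each control period).
- camera(name): name is "scene" or "top" or "wrist"; returns the picture (480x640x3 uint8, red, green, blue); there is no depth.
- camera_model(name): a dict with "fov_y" (degrees; the focal length in pixels is half the picture's height over the tangent of half this angle, whatever the lens; pixels are square), "cx", "cy" (the principal point, pixels), "pose" (4x4, takes a point from camera to world coordinates). Camera axes: x right, y up, looking along -z (the intrinsics and any distortion apply to the point x, -y, -z); pixel columns grow to the right and rows downward; lengths in m; the calibration is good to about 2 mm. A picture is of the moment at which its call begins: read the wrist's pose just before it. camera_model takes no time and is no camera call; for the wrist camera it gives the pose at the moment of the call.
- job_done(): hands the job in, once; it reports no verdict.
Trained networks look in the newest picture that a camera, given by its name, has taken for a name from the list of things; names that differ only in an ending like _2 or _b are one class to them, and where a whole thing is asked for, a point or a joint stands for the part that bears it (a point fixed in the world has none). Each returns a list of dicts, best first, with "confidence" (0 to 1); they miss things now and then, are a little off and sometimes report something else, mostly with a low value. They report only what shows in the picture. A call takes as long as a camera call. They do not tell look-alikes from the thing itself.
- recognise(label, camera): "position" ([column, row] in pixels, amid what is visible of it).
- mark_of(label, camera): "position" ([column, row] in pixels: a listed point, or the origin of a listed thing).
The state is a dict: "clock": time; "joint_pos": joint angles; "dq": joint speeds; "tau": joint torques, N m; "tcp_pos": TCP position; "tool_rot": TCP orientation; "contact_force": force on the tool from outside, world axes, zero at the start; "wrist_torque": the same for the moment, N m; "opening": opening from 0.0 (shut) to 1.0 (fully open).
Only numpy, scipy, OpenCV 4.12 (cv2) and the standard library are available. Lean on these libraries where they do the work, as an engineer would, in place of code of your own. Each camera call takes 0.05 s, during which the arm holds its last target.

## Working session

There is one attempt and no reset: what is moved stays moved. The work goes in short steps, Python scripts to look and compute and a shell command to move; the robot and the scene stay as the last step left them, time stands still between calls to the robot, and variables do not carry over. Pictures are saved under pics/ and viewed, and the job is handed in when it is done.

```bash
ls; mkdir -p pics
python3 - <<'E'
from rig import *
import cv2
print(read_state(), pinch_z)
for n in("scene","top","wrist"):
    cv2.imwrite(f"pics/{n}0.png",camera(n)[:,:,::-1]); m=camera_model(n);print(n,m)
E
```

```text
pics
{'clock': 0.0, 'joint_pos': array([ 1.22402475,  0.46833899, -0.01158715,  1.60360359,  0.00601556,
        1.07138457, -0.05631039]), 'dq': array([ 0.001625  , -0.00040946,  0.00037344, -0.00102374, -0.00080055,
       -0.00148674, -0.00072638]), 'tau': array([ 4.11437395e-04, -5.20573211e+01, -1.20879372e-02, -2.43757617e+01,
       -5.65968489e-02,  1.72140420e-02,  1.46347566e-04]), 'tcp_pos': array([ 0.19423578, -0.61986299,  0.30177328]), 'tool_rot': array([-0.10637394, -0.69883035, -0.10754339,  0.69911026]), 'contact_force': array([ 0.36357668,  0.26917029, -0.7012582 ]), 'wrist_torque': array([-0.02231831, -0.04299456, -0.02292252]), 'opening': 0.999783291873524} 0.0694
scene {'fov_y': 42.110988082227, 'cx': 319.51163021752444, 'cy': 246.60503953123967, 'pose': array([[ 0.72691654, -0.58111866,  0.36591454,  1.11889359],
       [ 0.68669937,  0.61978081, -0.37988909, -0.57456973],
       [-0.00602617,  0.52742094,  0.84958274,  1.36537693],
       [ 0.        ,  0.        ,  0.        ,  1.        ]])}
top {'fov_y': 57.93757388353592, 'cx': 323.56979282922356, 'cy': 236.8133413139776, 'pose': array([[-0.03004391,  0.98892118, -0.14536937,  0.34982188],
       [-0.99952061, -0.03081167, -0.00303235, -0.02848497],
       [-0.00747783,  0.14520858,  0.98937281,  1.44490383],
       [ 0.        ,  0.        ,  0.        ,  1.        ]])}
wrist {'fov_y': 63.74759805778752, 'cx': 316.32956062081615, 'cy': 237.00501272288585, 'pose': array([[ 2.99539309e-01,  9.15393447e-01,  2.68944306e-01,
         2.71191848e-01],
       [-9.54083839e-01,  2.87533942e-01,  8.39539178e-02,
        -5.96986510e-01],
       [-4.79750103e-04, -2.81742914e-01,  9.59489812e-01,
         3.84151623e-01],
       [ 0.00000000e+00,  0.00000000e+00,  0.00000000e+00,
         1.00000000e+00]])}
```

View pics/scene0.png

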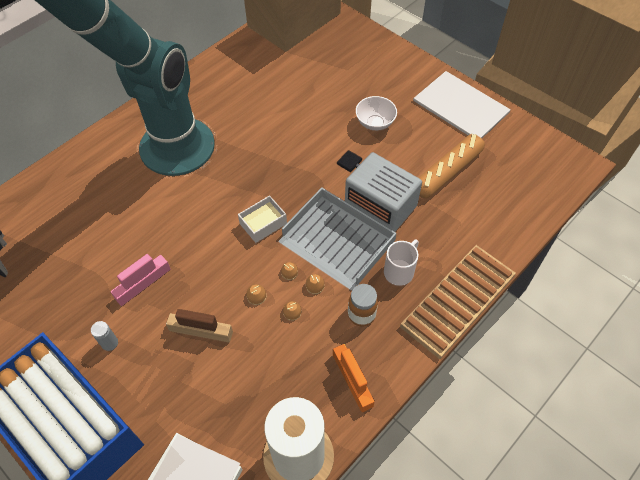

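View pics/top0.png

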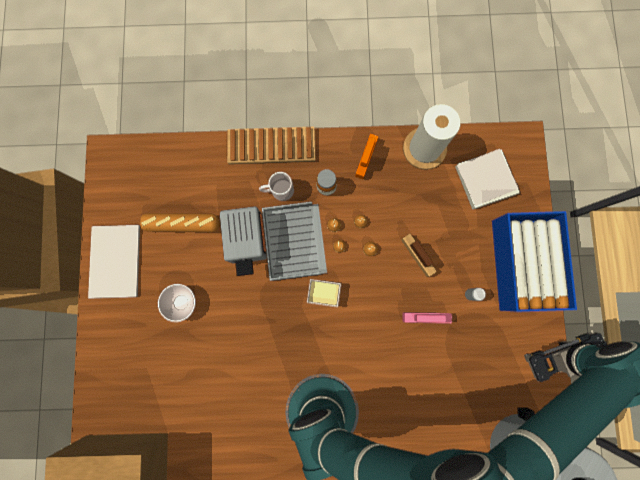

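View pics/wrist0.png

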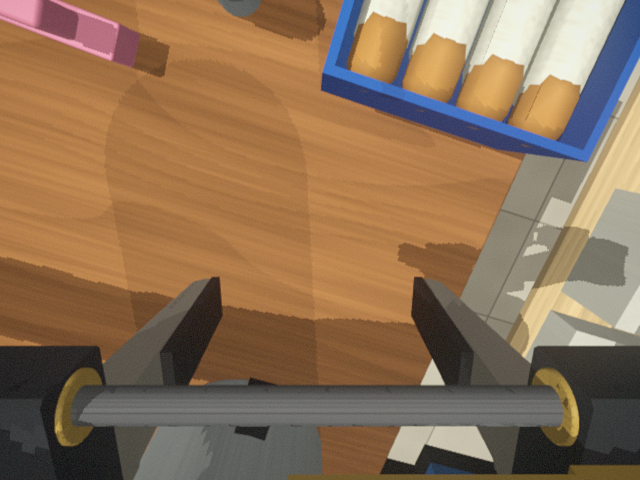

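The top view shows the natural-wood pusher at (420,255) and its look-alikes: orange (367,157) and pink (428,318). The heels are at about (335,224), (361,221), (341,246) and (371,248). The tray is at (295,241) and the paddle at (244,268). Next I'll locate them with the networks and triangulate.

```bash
cat > h.py <<'E'
import numpy as np, cv2
from rig import *
def ray(cam,px,m=None):
    m=m or camera_model(cam); f=240/np.tan(np.radians(m["fov_y"]/2))
    d=np.array([(px[0]-m["cx"])/f,-(px[1]-m["cy"])/f,-1]); P=m["pose"]
    return P[:3,3],P[:3,:3]@d
def onz(cam,px,z,m=None):
    o,d=ray(cam,px,m); return o+d*(z-o[2])/d[2]
def tri(rs):
    A=0;b=0
    for o,d in rs:
        d=d/np.linalg.norm(d);M=np.eye(3)-np.outer(d,d);A=A+M;b=b+M@o
    p=np.linalg.solve(A,b)
    res=[np.linalg.norm((np.eye(3)-np.outer(d,d)/(d@d))@(p-o)) for o,d in rs]
    return p,max(res)
def proj(cam,p,m=None):
    m=m or camera_model(cam); f=240/np.tan(np.radians(m["fov_y"]/2))
    q=np.linalg.inv(m["pose"])@np.r_[p,1]; return np.array([m["cx"]+f*q[0]/-q[2],m["cy"]-f*q[1]/-q[2]])
E
python3 - <<'E'
from h import *
np.set_printoptions(precision=4,suppress=True)
for l in ["tray","mouth","paddle_top","pusher_grip","pusher","heel0_mid","heel1_mid","heel2_mid","heel3_mid","jar","mug","tub"]:
    for c in("top","scene"):
        print(l,c,[(np.round(r["position"],1).tolist(),round(r["confidence"],2)) for r in mark_of(l,c)])
E
```

```text
tray top []
tray scene [([339.6, 237.4], 0.7)]
mouth top [([317.6, 238.5], 0.73)]
mouth scene [([322.6, 257.1], 0.68), ([253.5, 292.5], 0.55)]
paddle_top top [([243.7, 264.7], 0.62)]
paddle_top scene [([351.8, 159.5], 0.67), ([399.9, 274.0], 0.43)]
pusher_grip top [([429.7, 315.2], 0.95), ([367.0, 152.9], 0.72), ([421.1, 250.5], 0.65)]
pusher_grip scene [([192.6, 317.0], 0.87), ([353.2, 370.9], 0.58), ([111.0, 339.3], 0.46)]
pusher top [([426.6, 315.2], 0.97), ([417.1, 254.9], 0.87), ([364.1, 160.7], 0.83)]
pusher scene [([198.0, 330.6], 0.77), ([142.8, 280.8], 0.77), ([352.2, 381.0], 0.75)]
heel0_mid top [([370.8, 249.9], 0.6), ([330.4, 185.7], 0.51), ([334.0, 227.3], 0.49)]
heel0_mid scene [([253.9, 290.6], 0.64)]
heel1_mid top [([358.6, 220.0], 0.46)]
heel1_mid scene [([289.1, 271.5], 0.75), ([292.1, 308.9], 0.67), ([445.2, 171.0], 0.58), ([337.9, 236.7], 0.26)]
heel2_mid top [([339.1, 243.9], 0.63)]
heel2_mid scene [([289.2, 271.2], 0.5)]
heel3_mid top [([182.4, 305.9], 0.64), ([330.7, 224.5], 0.57)]
heel3_mid scene [([316.7, 283.8], 0.76)]
jar top [([326.0, 184.7], 0.66)]
jar scene [([362.5, 311.0], 0.83)]
mug top [([279.5, 189.2], 0.73), ([292.8, 243.6], 0.53)]
mug scene [([397.0, 275.2], 0.63)]
tub top [([324.7, 292.9], 0.59)]
tub scene [([261.9, 223.2], 0.8)]
```

Run:
```python
import cv2,numpy as np
a=cv2.imread("pics/top0.png")[180:300,210:450]; b=cv2.imread("pics/scene0.png")[140:350,160:430]
cv2.imwrite("pics/a.png",cv2.resize(a,None,fx=3.3,fy=3.3,interpolation=3)); cv2.imwrite("pics/b.png",cv2.resize(b,None,fx=2.8,fy=2.8,interpolation=3))
```

```text
(no output)
```

View pics/a.png

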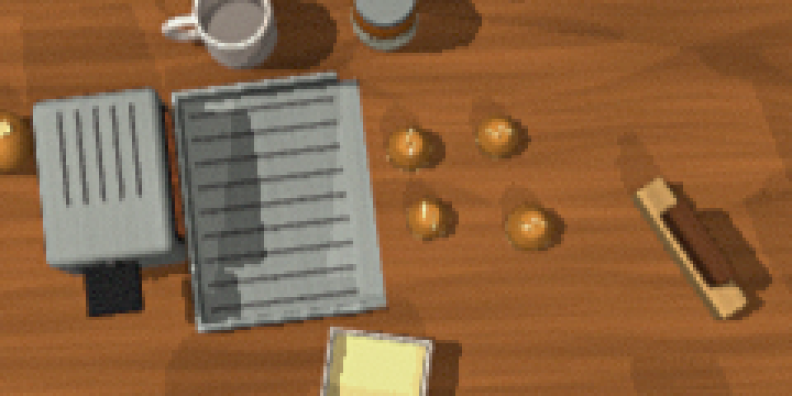

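View pics/b.png

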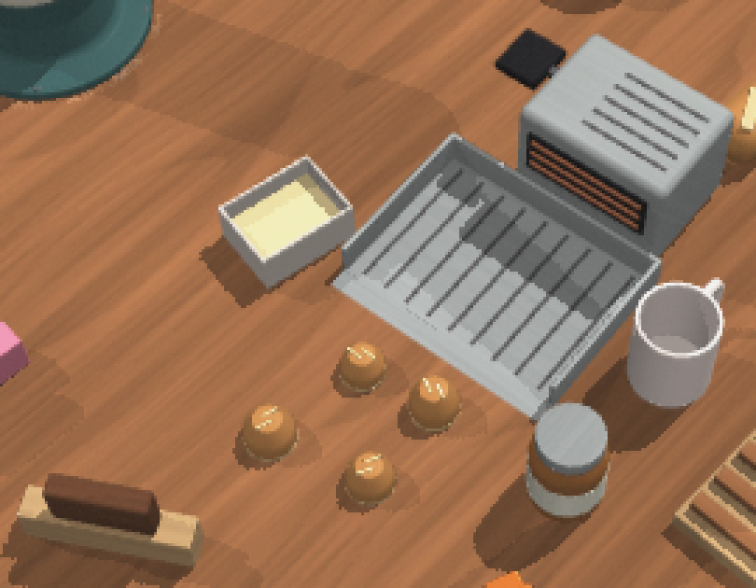

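Three things could be the pusher, with top/scene pixels: the pale block with a dark handle (421,251)/(197,325), the pink one (428,318)/(140,278) and the orange one (367,157)/(353,378). Only the first is pale wood with a dark handle, as described, and the crops confirm it. Now for the geometry.

Run:
```python
from h import *
np.set_printoptions(precision=4,suppress=True)
T=lambda a:(a[0]/3.3+210-.4,a[1]/3.3+180-.4)
S=lambda a:(a[0]/2.8+160-.4,a[1]/2.8+140-.4)
pts={"lip -x":((384,306),(333,283)),"lip +x":((358,80),(537,415)),"back -x":((200,330),(455,136)),"back +x":((174,93),(658,260)),
"paddle":((115,290),(530,57)),
"h_a":((411,148),(433,404)),"h_b":((500,136),(368,478)),"h_c":((430,217),(361,367)),"h_d":((532,227),(268,434)),
"handle-":((722,283),(50,484)),"handle+":((673,210),(155,500)),"handleC":((698,240),(103,500)),"tubcorner -y near tray":((432,340),(220,210)),"jartop":((386,8),(571,435))}
for k,(a,b) in pts.items():
    p,r=tri([ray("top",T(a)),ray("scene",S(b))]); print(k,p,round(r,4))
# block ground/top edges
for k,a in {"blk top end +x":(653,183),"blk end -x":(733,303)}.items(): print(k,onz("top",T(a),.04))
```

```text
lip -x [ 0.4429 -0.0272  0.006 ] 0.0015
lip +x [ 0.6744 -0.0066  0.0159] 0.003
back -x [0.4239 0.1553 0.0359] 0.0029
back +x [0.6592 0.1756 0.0447] 0.0008
paddle [0.458  0.2215 0.1226] 0.0017
h_a [ 0.6014 -0.0595  0.0157] 0.0015
h_b [ 0.6107 -0.15    0.0168] 0.0015
h_c [ 0.5299 -0.0766  0.0173] 0.0011
h_d [ 0.517  -0.1786  0.0149] 0.0012
handle- [ 0.4498 -0.3506  0.0799] 0.0008
handle+ [ 0.5227 -0.3048  0.0836] 0.0039
handleC [ 0.4918 -0.3303  0.0793] 0.0009
tubcorner -y near tray [ 0.3939 -0.0824  0.1384] 0.0135
jartop [ 0.7302 -0.035   0.0903] 0.0055
blk top end +x [ 0.5535 -0.2988  0.04  ]
blk end -x [ 0.4324 -0.3701  0.04  ]
```

```bash
cat >> h.py <<'E'
from scipy.spatial.transform import Rotation as R
def rot(s): 
    w,x,y,z=s["tool_rot"]; return R.from_quat([x,y,z,w]).as_matrix()
def go(p,yaw=None,s=None):
    """target TCP p, yaw (deg) of tool y; print shift (units of .4 m) and turn (units of pi)"""
    s=s or read_state(); M=rot(s); d=M.T@(np.array(p)-s["tcp_pos"])
    t=0
    if yaw is not None:
        u=np.array([np.cos(np.radians(yaw)),np.sin(np.radians(yaw)),0]); v=M.T@u
        t=np.arctan2(v[2],v[1]); t=(t+np.pi/2)%np.pi-np.pi/2
    yw=np.degrees(np.arctan2(M[1,1],M[0,1]))
    print("t %.2f tcp"%s["clock"],s["tcp_pos"].round(4),"tooly yaw %.1f"%yw,"xaxis",M[:,0].round(3),"q7 %.2f"%s["joint_pos"][6],"open %.3f"%s["opening"],"F",s["contact_force"].round(1))
    print("  shift units",(d/.4).round(4),"mm",(d*1e3).round(1),"turn units %.4f (%.1f deg)"%(t/np.pi,np.degrees(t)))
TO=np.array([.549,.081]); TY=np.radians(5.0)
def t2w(x,y): c,s=np.cos(TY),np.sin(TY); return TO+np.array([c*x-s*y,s*x+c*y])
def w2t(p): c,s=np.cos(TY),np.sin(TY); d=np.array(p[:2])-TO; return np.array([c*d[0]+s*d[1],-s*d[0]+c*d[1]])
E
python3 - <<'E'
from h import *
go([.49,-.331,.30],121)
print(onz("top",(340.5,282.6),.045), [w2t(onz("top",(x/3.3+209.6,y/3.3+179.6),.045)) for x,y in((322,398),(332,328),(432,340))], w2t([.73,-.035]), w2t(onz("top",(279.5,185),.09)))
E
```

```text
t 1.35 tcp [ 0.1944 -0.6203  0.3027] tooly yaw -72.6 xaxis [-0. -0. -1.] q7 -0.06 open 1.002 F [ 0.  -1.2  0.4]
  shift units [ 0.0067 -0.469  -0.9215] mm [   2.7 -187.6 -368.6] turn units -0.0755 (-13.6 deg)
[ 0.40519418 -0.0740994   0.045     ] [array([-0.19986448, -0.02936112]), array([-0.13387309, -0.04658879]), array([-0.156876  , -0.14199281])] [ 0.17020117 -0.13133377] [0.17482401 0.01617168]
```

```bash
python3 -m jog '[[0,-0.05,-0.1,-0.015,1],[0,-0.11,-0.21,-0.03,1],[0,-0.17,-0.32,-0.05,1],[0,-0.22,-0.43,-0.065,1],[0,-0.27,-0.53,-0.0755,1]]'; python3 -c "
from h import *
go([.49,-.331,.30],121)"
```

```text
clock: 1.85
tcp_pos: [0.366, -0.452, 0.303]
tool_rot: [0.19, 0.681, 0.19, -0.681]
contact_force: [1.2, -0.2, 0.3]
opening: 0.997
t 1.85 tcp [ 0.366 -0.452  0.303] tooly yaw -58.9 xaxis [ 0.001 -0.    -1.   ] q7 -0.25 open 0.997 F [ 1.2 -0.2  0.3]
  shift units [ 0.0077 -0.0988 -0.4217] mm [   3.1  -39.5 -168.7] turn units 0.0007 (0.1 deg)
```

```bash
python3 -m jog '[[0,-0.025,-0.11,0,1],[0,-0.05,-0.22,0,1],[0,-0.07,-0.31,0,1],[0,-0.09,-0.38,0,1],[0.0,-0.0988,-0.4217,0,1]]'
python3 - <<'E'
from h import *
go([.49,-.331,.30],121)
m=camera_model("wrist");im=camera("wrist"); cv2.imwrite("pics/w1.png",im[:,:,::-1])
np.set_printoptions(precision=4,suppress=True)
print(m["pose"][:3,3],m["pose"][:3,:3])
for l in("pusher_grip","pusher"): print(l,mark_of(l,"wrist"))
print(proj("wrist",[.49,-.331,.064]))
E
```

```text
clock: 2.35
tcp_pos: [0.4907, -0.3303, 0.3028]
tool_rot: [0.19, 0.681, 0.19, -0.681]
contact_force: [-0.5, 0.1, -0.6]
opening: 0.996
t 2.35 tcp [ 0.4907 -0.3303  0.3028] tooly yaw -58.8 xaxis [ 0.001  0.001 -1.   ] q7 -0.57 open 0.996 F [-0.5  0.1 -0.6]
  shift units [0.0071 0.0007 0.0024] mm [2.8 0.3 1. ] turn units 0.0012 (0.2 deg)
[ 0.5596 -0.2899  0.3851] [[ 0.5186  0.8207  0.2398]
 [-0.855   0.4976  0.146 ]
 [ 0.0005 -0.2807  0.9598]]
pusher_grip [{'position': [313.9, 225.8], 'confidence': 0.56}]
pusher [{'position': [317.8, 209.3], 'confidence': 0.79}, {'position': [236.1, 362.1], 'confidence': 0.79}]
[313.8914 219.4535]
```

View pics/w1.png

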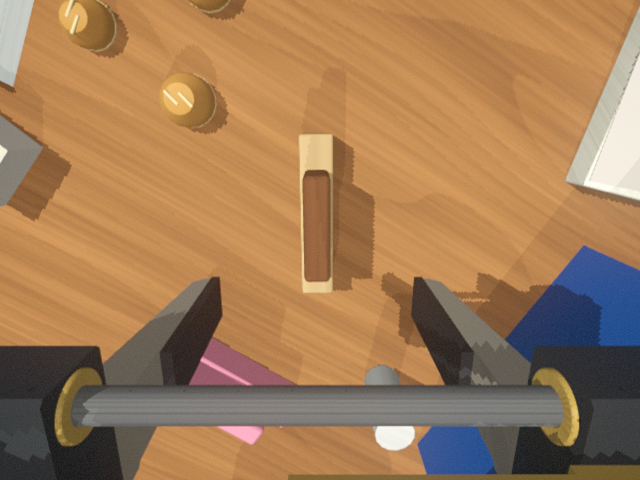

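The wrist view shows the pale pusher with its dark handle between the jaws, handle top running from (316,172) to (316,282). I'll compute its axis and centre.

Run:
```python
from h import *
np.set_printoptions(precision=4,suppress=True)
for n,z,a,b in(("handle",.086,(316.5,172),(316.5,282)),("block",.04,(316,135),(317.5,292))):
    p,q=onz("wrist",a,z),onz("wrist",b,z); d=p-q; print(n,p,q,(p+q)/2,np.linalg.norm(d),np.degrees(np.arctan2(d[1],d[0])))
# height from views
print(tri([ray("wrist",(316.5,282)),ray("top",(722/3.3+209.6,283/3.3+179.6)),ray("scene",(50/2.8+159.6,484/2.8+139.6))]))
```

```text
handle [ 0.5279 -0.3107  0.086 ] [ 0.4498 -0.3579  0.086 ] [ 0.4888 -0.3343  0.086 ] 0.0912845100042884 31.161382177308553
block [ 0.5501 -0.2968  0.04  ] [ 0.4246 -0.3743  0.04  ] [ 0.4874 -0.3355  0.04  ] 0.14758392904847079 31.706440079795602
(array([ 0.4504, -0.353 ,  0.0845]), np.float64(0.005203583210222895))
```

```bash
python3 -c "
from h import *
go([.488,-.335,.1335],121.4)"
```

```text
t 2.50 tcp [ 0.4892 -0.3323  0.3027] tooly yaw -58.9 xaxis [ 0.  0. -1.] q7 -0.56 open 1.002 F [-1.2  0.2  0.1]
  shift units [0.4229 0.0042 0.0061] mm [169.2   1.7   2.4] turn units -0.0015 (-0.3 deg)
```

```bash
python3 -m jog '[[0.1,0.004,0.006,-0.0015,1],[0.2,0.004,0.006,-0.0015,1],[0.29,0.004,0.006,-0.0015,1],[0.36,0.004,0.006,-0.0015,1],[0.4,0.004,0.006,-0.0015,1]]' && python3 -m jog '[[0.02,0,0,0,1],[0.023,0,0,0,0],[0.023,0,0,0,-0.8],[0.023,0,0,0,-0.8],[0.023,0,0,0,-0.8]]' 35; python3 -c "
from h import *
go([.488,-.335,.1335],121.4)"
```

```text
clock: 3.0
tcp_pos: [0.485, -0.3369, 0.1402]
tool_rot: [-0.189, -0.68, -0.19, 0.682]
contact_force: [-0.6, 0.9, 0.9]
opening: 0.995
clock: 3.5
tcp_pos: [0.4879, -0.336, 0.1347]
tool_rot: [0.191, 0.681, 0.19, -0.681]
contact_force: [0.3, -1.1, -0.4]
opening: 0.673
t 3.50 tcp [ 0.4879 -0.336   0.1347] tooly yaw -58.7 xaxis [ 0.002 -0.001 -1.   ] q7 -0.60 open 0.673 F [ 0.3 -1.1 -0.4]
  shift units [ 0.0029 -0.0021 -0.0014] mm [ 1.2 -0.8 -0.6] turn units -0.0008 (-0.1 deg)
```

```bash
python3 -m jog '[[0,0,0,0,-0.8],[0,0,0,0,-0.8],[0,0,0,0,-0.8],[0,0,0,0,-0.8],[0,0,0,0,-0.8]]' 35;python3 -m jog '[[0,0,0,0,-0.8],[0,0,0,0,-0.8],[0,0,0,0,-0.8],[0,0,0,0,-0.8],[0,0,0,0,-0.8]]' 35
python3 - <<'E'
from h import *
go([.488,-.335,.1335],121.4)
# start-of-sweep target
p=t2w(-.008,-.325); print(p); go([*p,.1385],95)
E
```

```text
clock: 4.0
tcp_pos: [0.4873, -0.3355, 0.1334]
tool_rot: [-0.19, -0.681, -0.191, 0.681]
contact_force: [-0.9, 1.4, -1.5]
opening: 0.24
clock: 4.5
tcp_pos: [0.4873, -0.3355, 0.1334]
tool_rot: [-0.19, -0.681, -0.191, 0.681]
contact_force: [-0.7, 0.3, 0.7]
opening: 0.235
t 4.50 tcp [ 0.4873 -0.3355  0.1334] tooly yaw -58.7 xaxis [-0.  0. -1.] q7 -0.60 open 0.235 F [-0.7  0.3  0.7]
  shift units [-0.0002 -0.0003 -0.0022] mm [-0.1 -0.1 -0.9] turn units -0.0008 (-0.1 deg)
[ 0.56935606 -0.24346052]
t 4.50 tcp [ 0.4873 -0.3355  0.1334] tooly yaw -58.7 xaxis [-0.  0. -1.] q7 -0.60 open 0.235 F [-0.7  0.3  0.7]
  shift units [-0.0127 -0.0903 -0.2948] mm [  -5.1  -36.1 -117.9] turn units 0.1459 (26.3 deg)
```

```bash
python3 -m jog '[[-0.1,0,0,0,-0.8],[-0.14,-0.02,-0.08,0.04,-0.8],[-0.14,-0.05,-0.16,0.08,-0.8],[-0.14,-0.075,-0.24,0.12,-0.8],[-0.14,-0.09,-0.295,0.146,-0.8]]'
python3 - <<'E'
from h import *
p=t2w(-.008,-.325); go([*p,.1385],95)
m=camera_model("wrist");im=camera("wrist"); cv2.imwrite("pics/w2.png",im[:,:,::-1])
cv2.imwrite("pics/t2.png",camera("top")[:,:,::-1])
E
```

```text
clock: 5.0
tcp_pos: [0.5712, -0.2412, 0.1896]
tool_rot: [0.03, 0.707, 0.03, -0.706]
contact_force: [0.6, -0.1, -1.6]
opening: 0.238
t 5.00 tcp [ 0.5712 -0.2412  0.1896] tooly yaw -85.1 xaxis [ 0.001  0.001 -1.   ] q7 -1.19 open 0.238 F [ 0.6 -0.1 -1.6]
  shift units [0.1276 0.0052 0.0052] mm [51.1  2.1  2.1] turn units -0.0007 (-0.1 deg)
```

View pics/w2.png

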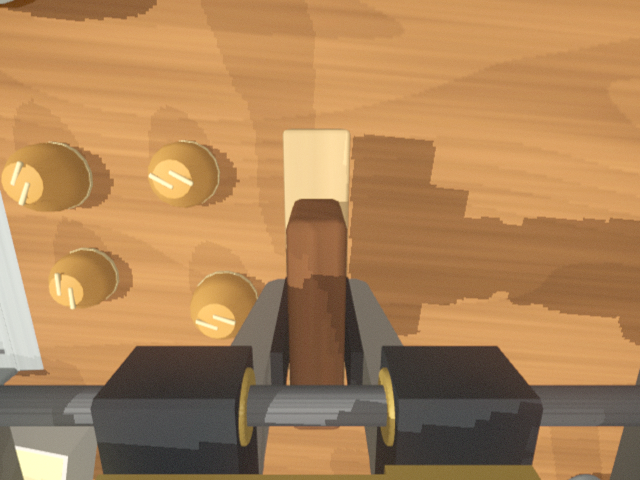

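View pics/t2.png

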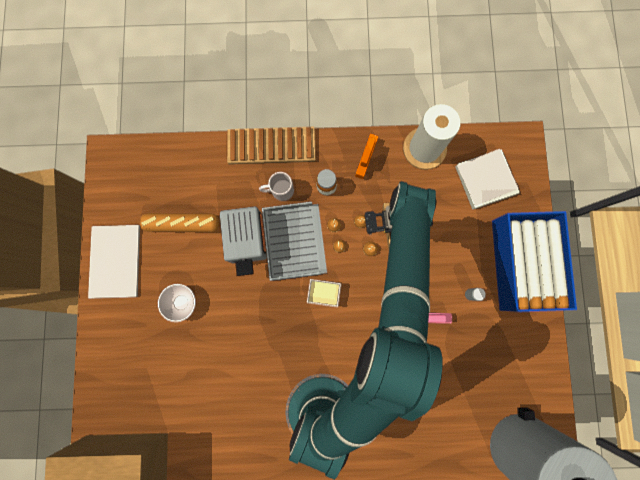

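The wrist view shows the heels clear of the block at (48,177), (184,175), (84,280) and (223,305). I'll cross-check their positions against the first estimate.

Run:
```python
from h import *
np.set_printoptions(precision=4,suppress=True)
for a in((50,177),(185,175),(86,279),(225,304)):
    p=onz("wrist",a,.015); print(p[:2],"toaster",w2t(p))
p=onz("wrist",(317,131),.08); print(p, w2t(p)) # block far end
print(w2t(onz("wrist",(42,370),.0)),w2t(onz("wrist",(0,210),.0)))
```

```text
[ 0.6028 -0.0601] toaster [ 0.0413 -0.1453]
[ 0.6124 -0.1493] toaster [ 0.0431 -0.2349]
[ 0.5315 -0.0785] toaster [-0.0314 -0.1574]
[ 0.521  -0.1781] toaster [-0.0505 -0.2557]
[ 0.6494 -0.2335  0.08  ] [ 0.0726 -0.322 ]
[-0.1177 -0.099 ] [ 0.0154 -0.0946]
```

```bash
python3 -m jog '[[0.04,0,0,0,-0.8],[0.08,0,0,0,-0.8],[0.11,0,0,0,-0.8],[0.128,0,0,0,-0.8],[0.128,0,0,0,-0.8]]'
python3 - <<'E'
from h import *
p=t2w(-.006,-.05); go([*p,.1385],95); print(w2t(read_state()["tcp_pos"]))
E
```

```text
clock: 5.6
tcp_pos: [0.5683, -0.244, 0.1363]
tool_rot: [-0.03, -0.705, -0.031, 0.708]
contact_force: [0.4, 0.1, -2.0]
opening: 0.236
t 5.60 tcp [ 0.5683 -0.244   0.1363] tooly yaw -85.1 xaxis [-0.003  0.001 -1.   ] q7 -1.19 open 0.236 F [ 0.4  0.1 -2. ]
  shift units [-0.0045 -0.6887 -0.0067] mm [  -1.8 -275.5   -2.7] turn units -0.0004 (-0.1 deg)
[-0.00905645 -0.32547155]
```

```bash
python3 -m jog '[[-0.004,-0.025,-0.006,0,-0.8],[-0.004,-0.05,-0.006,0,-0.8],[-0.004,-0.075,-0.006,0,-0.8],[-0.004,-0.1,-0.006,0,-0.8],[-0.004,-0.125,-0.006,0,-0.8]]'; python3 -m jog '[[0,-0.025,0,0,-0.8],[0,-0.05,0,0,-0.8],[0,-0.075,0,0,-0.8],[0,-0.1,0,0,-0.8],[0,-0.125,0,0,-0.8]]'
python3 - <<'E'
from h import *
p=t2w(-.006,-.05); go([*p,.1385],95); print(w2t(read_state()["tcp_pos"]))
cv2.imwrite("pics/w3.png",camera("wrist")[:,:,::-1])
cv2.imwrite("pics/s3.png",cv2.resize(camera("scene")[140:350,160:430,::-1],None,fx=2.5,fy=2.5))
E
```

```text
clock: 6.1
tcp_pos: [0.5677, -0.1924, 0.1403]
tool_rot: [0.031, 0.707, 0.031, -0.706]
contact_force: [0.7, 0.9, -1.9]
opening: 0.236
clock: 6.6
tcp_pos: [0.5632, -0.1431, 0.1399]
tool_rot: [0.031, 0.706, 0.031, -0.706]
contact_force: [0.0, -1.7, -1.4]
opening: 0.237
t 6.60 tcp [ 0.5632 -0.1431  0.1399] tooly yaw -85.0 xaxis [ 0. -0. -1.] q7 -1.35 open 0.237 F [ 0.  -1.7 -1.4]
  shift units [ 0.0034 -0.4361  0.0018] mm [   1.3 -174.5    0.7] turn units -0.0001 (-0.0 deg)
[-0.00534826 -0.22445799]
```

View pics/w3.png

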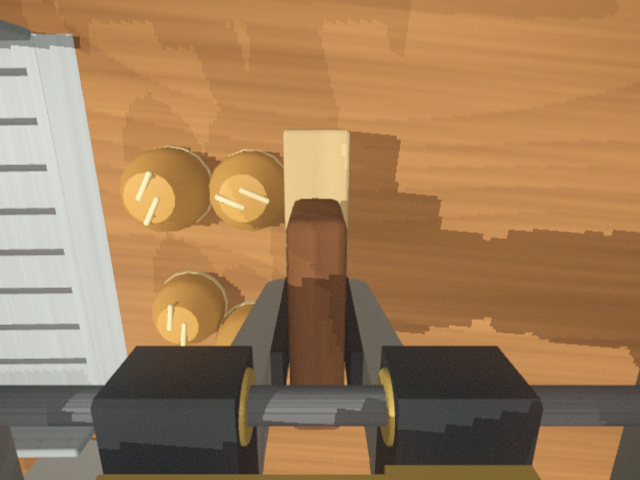

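View pics/s3.png

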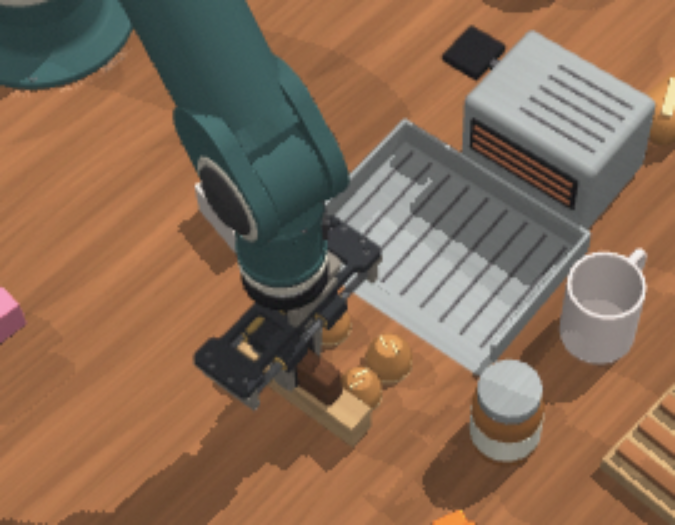

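All four heels are ahead of the block and bunching: (167,188), (250,190), (190,305) and (240,325), the last partly hidden. Continuing.

```bash
python3 -m jog '[[0,-0.02,0,0,-0.8],[0,-0.04,0,0,-0.8],[0,-0.06,0,0,-0.8],[0,-0.08,0,0,-0.8],[0,-0.1,0,0,-0.8]]'
python3 - <<'E'
from h import *
p=t2w(-.006,-.05); go([*p,.1385],95); print(w2t(read_state()["tcp_pos"]))
cv2.imwrite("pics/w4.png",camera("wrist")[:,:,::-1])
cv2.imwrite("pics/s4.png",cv2.resize(camera("scene")[140:350,160:430,::-1],None,fx=2.5,fy=2.5))
E
```

```text
clock: 7.2
tcp_pos: [0.5597, -0.1033, 0.1399]
tool_rot: [-0.031, -0.706, -0.031, 0.706]
contact_force: [0.8, 0.1, -1.7]
opening: 0.238
t 7.20 tcp [ 0.5597 -0.1033  0.1399] tooly yaw -85.0 xaxis [-0.  0. -1.] q7 -1.42 open 0.238 F [ 0.8  0.1 -1.7]
  shift units [ 0.0034 -0.3362  0.0017] mm [   1.4 -134.5    0.7] turn units -0.0001 (-0.0 deg)
[-0.00536858 -0.18449215]
```

View pics/w4.png

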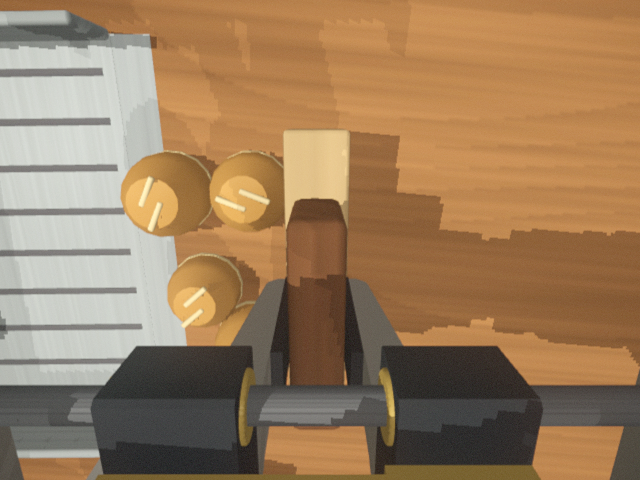

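View pics/s4.png

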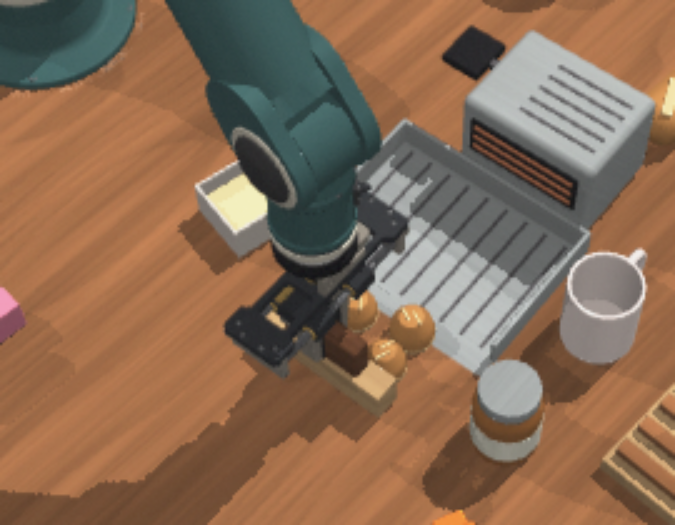

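```bash
python3 -m jog '[[0,-0.02,0,0,-0.8],[0,-0.04,0,0,-0.8],[0,-0.06,0,0,-0.8],[0,-0.08,0,0,-0.8],[0,-0.1,0,0,-0.8]]'; python3 -m jog '[[0,-0.02,0,0,-0.8],[0,-0.04,0,0,-0.8],[0,-0.06,0,0,-0.8],[0,-0.08,0,0,-0.8],[0,-0.1,0,0,-0.8]]'
python3 - <<'E'
from h import *
p=t2w(-.006,-.05); go([*p,.1385],95); print(w2t(read_state()["tcp_pos"]))
cv2.imwrite("pics/w5.png",camera("wrist")[:,:,::-1])
E
```

```text
clock: 7.8
tcp_pos: [0.5562, -0.0633, 0.1398]
tool_rot: [-0.031, -0.706, -0.031, 0.706]
contact_force: [-0.0, -0.4, -1.0]
opening: 0.238
clock: 8.3
tcp_pos: [0.5529, -0.0237, 0.1399]
tool_rot: [0.031, 0.706, 0.031, -0.706]
contact_force: [0.2, 0.0, -1.4]
opening: 0.238
t 8.30 tcp [ 0.5529 -0.0237  0.1399] tooly yaw -85.0 xaxis [ 0. -0. -1.] q7 -1.57 open 0.238 F [ 0.2  0.  -1.4]
  shift units [ 0.0035 -0.1366  0.0019] mm [  1.4 -54.6   0.8] turn units -0.0001 (-0.0 deg)
[-0.00526603 -0.10462665]
```

View pics/w5.png

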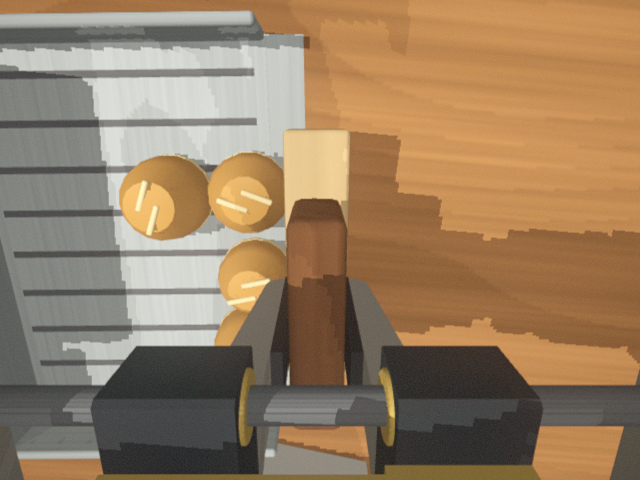

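```bash
python3 -m jog '[[0,-0.02,0,0,-0.8],[0,-0.04,0,0,-0.8],[0,-0.06,0,0,-0.8],[0,-0.08,0,0,-0.8],[0,-0.1,0,0,-0.8]]'; python3 -m jog '[[0,-0.02,0,0,-0.8],[0,-0.035,0,0,-0.8],[0,-0.045,0,0,-0.8],[0,-0.045,0,0,-0.8],[0,-0.045,0,0,-0.8]]'
python3 - <<'E'
from h import *
p=t2w(-.006,-.05); go([*p,.1385],95); print(w2t(read_state()["tcp_pos"]))
cv2.imwrite("pics/w6.png",camera("wrist")[:,:,::-1])
E
```

```text
clock: 8.85
tcp_pos: [0.5493, 0.0163, 0.1399]
tool_rot: [-0.031, -0.706, -0.031, 0.706]
contact_force: [0.2, -1.3, -0.9]
opening: 0.239
clock: 9.35
tcp_pos: [0.5478, 0.0335, 0.1398]
tool_rot: [-0.031, -0.706, -0.031, 0.706]
contact_force: [-0.1, -0.6, -1.6]
opening: 0.241
t 9.35 tcp [0.5478 0.0335 0.1398] tooly yaw -85.0 xaxis [-0. -0. -1.] q7 -1.68 open 0.241 F [-0.1 -0.6 -1.6]
  shift units [0.0033 0.007  0.0017] mm [1.3 2.8 0.7] turn units -0.0001 (-0.0 deg)
[-0.00531176 -0.04721282]
```

View pics/w6.png

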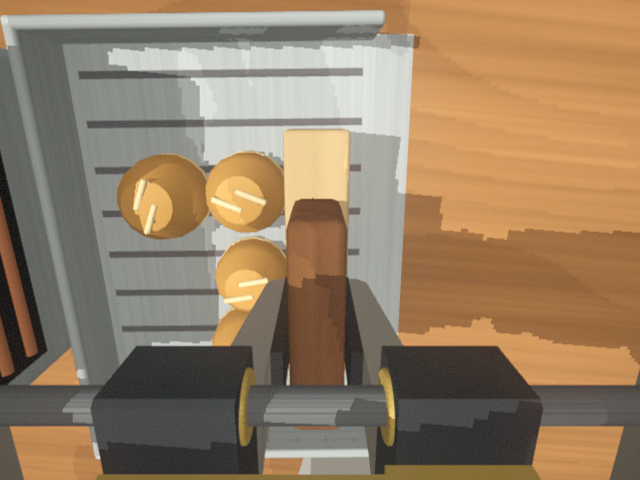

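All four heels are ahead of the block and inside the tray. Backing off along the same corridor.

```bash
python3 -m jog '[[0,0.04,0,0,-0.8],[0,0.12,0,0,-0.8],[0,0.22,0,0,-0.8],[0,0.32,0,0,-0.8],[0,0.42,0,0,-0.8]]'; python3 -m jog '[[0,0.06,0,0,-0.8],[0,0.1,0,0,-0.8],[0,0.11,0,0,-0.8],[0,0.11,0,0,-0.8],[0,0.11,0,0,-0.8]]'
python3 - <<'E'
from h import *
s=read_state(); go([*s["tcp_pos"][:2],.1334],95); print(w2t(s["tcp_pos"]))
cv2.imwrite("pics/w7.png",camera("wrist")[:,:,::-1])
cv2.imwrite("pics/s7.png",cv2.resize(camera("scene")[140:350,160:430,::-1],None,fx=2.5,fy=2.5))
E
```

```text
clock: 9.9
tcp_pos: [0.5621, -0.1372, 0.1399]
tool_rot: [-0.031, -0.706, -0.03, 0.706]
contact_force: [-0.2, -0.3, -1.3]
opening: 0.238
clock: 10.4
tcp_pos: [0.5663, -0.1759, 0.1398]
tool_rot: [-0.031, -0.706, -0.032, 0.707]
contact_force: [0.5, 0.1, -2.2]
opening: 0.235
t 10.40 tcp [ 0.5663 -0.1759  0.1398] tooly yaw -84.9 xaxis [-0.     0.001 -1.   ] q7 -1.30 open 0.235 F [ 0.5  0.1 -2.2]
  shift units [ 0.0159  0.     -0.    ] mm [ 6.4  0.  -0. ] turn units 0.0006 (0.1 deg)
[-0.00515541 -0.25746939]
```

View pics/w7.png

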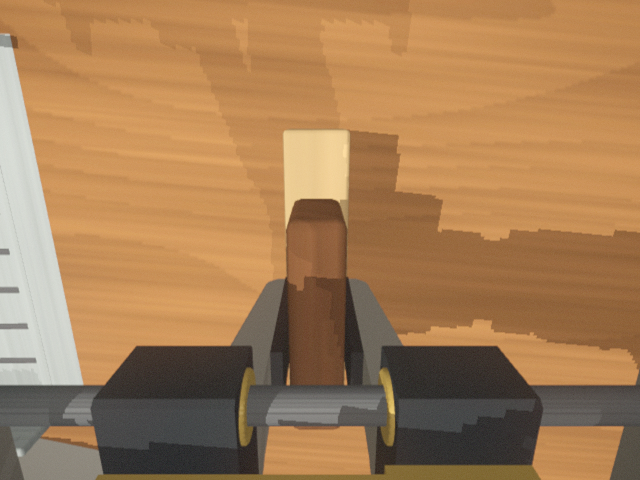

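View pics/s7.png

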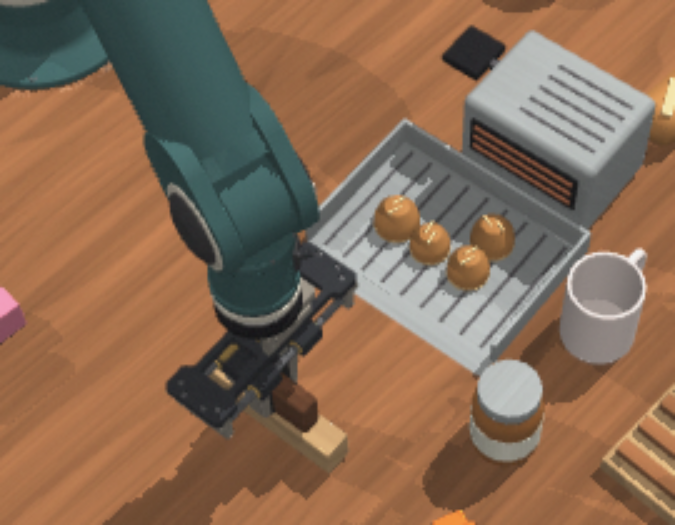

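All four heels are well inside the tray, at crop (398,217), (430,243), (469,268) and (492,237). Setting the pusher down.

```bash
python3 -m jog '[[0.006,0,0,0,-0.8],[0.011,0,0,0,-0.8],[0.014,0,0,0,-0.8],[0.016,0,0,0,-0.8],[0.017,0,0,0,-0.8]]'; python3 -m jog '[[0,0,0,0,-0.8],[0,0,0,0,-0.3],[0,0,0,0,0],[0,0,0,0,0],[0,0,0,0,0]]'; python3 -m jog '[[0,0,0,0,0],[-0.02,0,0,0,0],[-0.06,0,0,0,0],[-0.14,0,0,0,0],[-0.24,0,0,0,0]]'
python3 - <<'E'
from h import *
s=read_state(); go([.458,.2215,.25],95)
cv2.imwrite("pics/w8.png",camera("wrist")[:,:,::-1])
E
```

```text
clock: 11.0
tcp_pos: [0.5662, -0.1775, 0.1334]
tool_rot: [-0.031, -0.706, -0.031, 0.707]
contact_force: [-3.3, 1.2, 5.3]
opening: 0.236
clock: 11.5
tcp_pos: [0.5663, -0.1778, 0.133]
tool_rot: [0.031, 0.707, 0.031, -0.706]
contact_force: [0.6, -0.2, -0.1]
opening: 0.501
clock: 12.0
tcp_pos: [0.5656, -0.1775, 0.2302]
tool_rot: [-0.031, -0.706, -0.031, 0.707]
contact_force: [1.2, 0.0, 0.1]
opening: 0.503
t 12.00 tcp [ 0.5656 -0.1775  0.2302] tooly yaw -85.0 xaxis [-0.002  0.001 -1.   ] q7 -1.28 open 0.503 F [1.2 0.  0.1]
  shift units [-0.0485 -1.0172  0.1814] mm [ -19.4 -406.9   72.6] turn units -0.0001 (-0.0 deg)
```

View pics/w8.png

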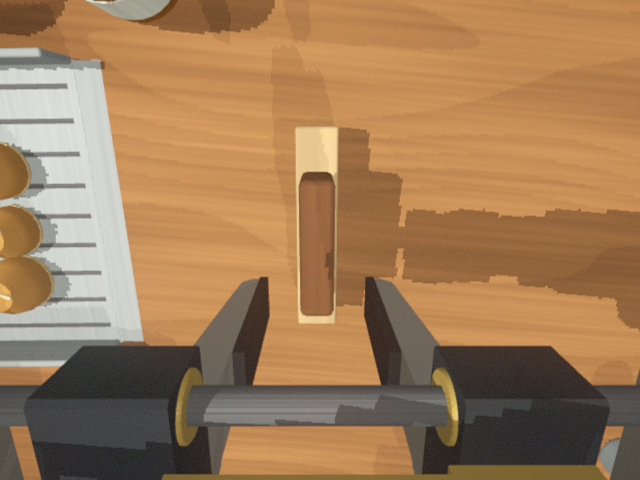

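The pusher stands upright on the table with the handle at (317,245). Moving to the paddle now.

```bash
python3 -m jog '[[-0.1,-0.03,0.005,0,0],[-0.2,-0.12,0.02,0,-0.5],[-0.2,-0.24,0.045,0,-1],[-0.2,-0.36,0.065,0,-1],[-0.2,-0.48,0.085,0,-1]]' 30; python3 -m jog '[[0,-0.12,0.02,0,-1],[0,-0.24,0.045,0,-1],[0,-0.36,0.065,0,-1],[0,-0.46,0.08,0,-1],[0,-0.52,0.09,0,-1]]'
python3 - <<'E'
from h import *
s=read_state(); go([.458,.2215,.25],95)
cv2.imwrite("pics/w9.png",camera("wrist")[:,:,::-1])
print(mark_of("paddle_top","wrist"),proj("wrist",[.458,.2215,.118]))
E
```

```text
clock: 12.55
tcp_pos: [0.5152, 0.0123, 0.3111]
tool_rot: [0.031, 0.708, 0.03, -0.705]
contact_force: [1.5, -0.4, -0.8]
opening: 0.175
clock: 13.05
tcp_pos: [0.4605, 0.2183, 0.3107]
tool_rot: [0.032, 0.707, 0.033, -0.706]
contact_force: [0.2, 0.5, -0.5]
opening: 0.002
t 13.05 tcp [0.4605 0.2183 0.3107] tooly yaw -84.8 xaxis [ 0.002  0.002 -1.   ] q7 -2.07 open 0.002 F [ 0.2  0.5 -0.5]
  shift units [ 0.1518 -0.0083  0.0057] mm [60.7 -3.3  2.3] turn units 0.0012 (0.2 deg)
[{'position': [308.2, 239.3], 'confidence': 0.69}] [311.37240617 239.99495695]
```

View pics/w9.png

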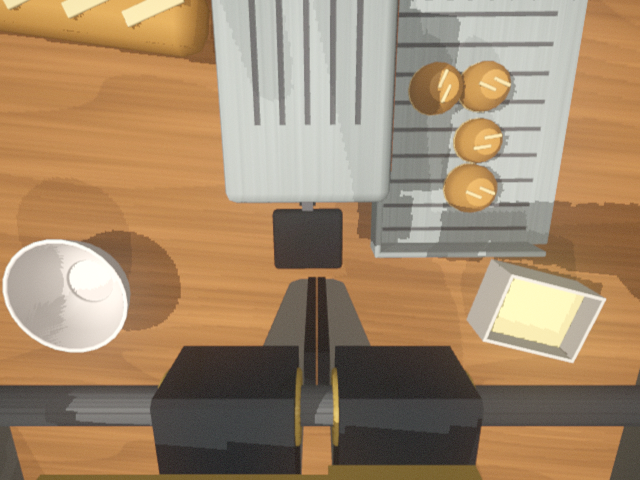

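The wrist view shows the paddle at (308,239) and all four heels in the tray, around (437,88), (485,86), (479,140) and (470,187).

Run:
```python
from h import *
m=camera_model("wrist")
p,r=tri([ray("wrist",(308.3,239)),ray("top",(115/3.3+209.6,290/3.3+179.6)),ray("scene",(530/2.8+159.6,57/2.8+139.6))]);print(p,r)
q=onz("wrist",(308.3,239),.118);print(q,w2t(q))
p=t2w(-.080,.15);print(p)
go([q[0],q[1],.118+.088],95)
```

```text
[0.45813941 0.22280328 0.12030781] 0.0024694122926336676
[0.45855274 0.22384232 0.118     ] [-0.07765355  0.15018176]
[0.45623106 0.22345675]
t 13.15 tcp [0.4604 0.2188 0.3105] tooly yaw -84.6 xaxis [ 0.002  0.002 -1.   ] q7 -2.07 open 0.005 F [ 0.7  0.2 -0.3]
  shift units [ 0.2614 -0.0126  0.0039] mm [104.6  -5.    1.6] turn units 0.0021 (0.4 deg)
```

```bash
python3 -m jog '[[0.06,-0.012,0.005,0.001,-1],[0.12,-0.012,0.005,0.002,-1],[0.18,-0.012,0.005,0.002,-1],[0.22,-0.012,0.005,0.002,-1],[0.235,-0.012,0.005,0.002,-1]]'
python3 - <<'E'
from h import *
go([.4575,.2235,.206],95)
cv2.imwrite("pics/w10.png",camera("wrist")[:,:,::-1])
E
```

```text
clock: 13.65
tcp_pos: [0.4593, 0.2178, 0.2143]
tool_rot: [-0.029, -0.706, -0.027, 0.707]
contact_force: [0.0, -0.7, -0.1]
opening: 0.003
t 13.65 tcp [0.4593 0.2178 0.2143] tooly yaw -85.5 xaxis [-0.001 -0.002 -1.   ] q7 -2.14 open 0.003 F [ 0.  -0.7 -0.1]
  shift units [ 0.0206 -0.0147  0.0034] mm [ 8.2 -5.9  1.3] turn units -0.0026 (-0.5 deg)
```

View pics/w10.png

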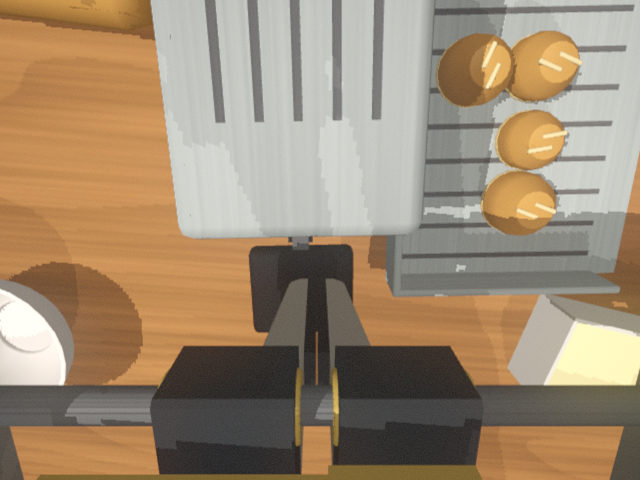

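```bash
python3 -m jog '[[0,-0.008,0.002,-0.001,-1],[0,-0.015,0.003,-0.002,-1],[0.01,-0.015,0.003,-0.002,-1],[0.02,-0.015,0.003,-0.002,-1],[0.03,-0.015,0.003,-0.002,-1]]'
python3 - <<'E'
from h import *
go([.4575,.2235,.161],95)
E
python3 -m jog '[[0.015,0,0,0,-1],[0.03,0,0,0,-1],[0.04,0,0,0,-1],[0.05,0,0,0,-1],[0.06,0,0,0,-1]]'
python3 - <<'E'
from h import *
go([.4575,.2235,.161],95)
E
```

```text
clock: 14.2
tcp_pos: [0.4579, 0.2254, 0.2034]
tool_rot: [0.031, 0.707, 0.031, -0.706]
contact_force: [-0.9, -0.7, 7.6]
opening: 0.006
t 14.20 tcp [0.4579 0.2254 0.2034] tooly yaw -85.0 xaxis [ 0.001  0.    -1.   ] q7 -2.16 open 0.006 F [-0.9 -0.7  7.6]
  shift units [0.1061 0.0046 0.0016] mm [42.4  1.8  0.6] turn units -0.0001 (-0.0 deg)
clock: 14.7
tcp_pos: [0.4579, 0.2254, 0.1791]
tool_rot: [0.031, 0.707, 0.031, -0.706]
contact_force: [-0.2, -0.3, 3.5]
opening: 0.006
t 14.70 tcp [0.4579 0.2254 0.1791] tooly yaw -85.0 xaxis [ 0.001  0.    -1.   ] q7 -2.17 open 0.006 F [-0.2 -0.3  3.5]
  shift units [0.0452 0.0046 0.0015] mm [18.1  1.8  0.6] turn units -0.0001 (-0.0 deg)
```

```bash
python3 -m jog '[[0.005,0,0,0,-1],[0.01,0,0,0,-1],[0.015,0,0,0,-1],[0.02,0,0,0,-1],[0.025,0,0,0,-1]]'; python3 -m jog '[[0.003,0,0,0,-1],[0.005,0,0,0,-1],[0.0075,0,0,0,-1],[0.01,0,0,0,-1],[0.01,0,0,0,-1]]';python3 -m jog '[[0.002,0,0,0,-1],[0.003,0,0,0,-1],[0.005,0,0,0,-1],[0.005,0,0,0,-1],[0.005,0,0,0,-1]]'
python3 - <<'E'
from h import *
go([.4575,.2235,.161],95)
E
```

```text
clock: 15.2
tcp_pos: [0.4579, 0.2254, 0.1696]
tool_rot: [0.031, 0.707, 0.031, -0.706]
contact_force: [-1.3, -0.7, 8.2]
opening: 0.003
clock: 15.7
tcp_pos: [0.4579, 0.2254, 0.1651]
tool_rot: [0.031, 0.707, 0.031, -0.706]
contact_force: [0.6, -0.7, 4.4]
opening: 0.005
clock: 16.2
tcp_pos: [0.4579, 0.2254, 0.1633]
tool_rot: [0.031, 0.707, 0.031, -0.706]
contact_force: [-0.3, 0.1, 5.2]
opening: 0.006
t 16.20 tcp [0.4579 0.2254 0.1633] tooly yaw -85.0 xaxis [ 0.001  0.    -1.   ] q7 -2.18 open 0.006 F [-0.3  0.1  5.2]
  shift units [0.0056 0.0046 0.0015] mm [2.3 1.8 0.6] turn units -0.0001 (-0.0 deg)
```

```bash
for i in 1 2 ; do python3 -m jog '[[0.001,0,0,0,-1],[0.002,0,0,0,-1],[0.0025,0,0,0,-1],[0.0025,0,0,0,-1],[0.0025,0,0,0,-1]]' | grep -E "tcp_pos|force"; done
python3 - <<'E'
from h import *
for k in range(6):
    s=read_state(); print(s["tcp_pos"][2],s["contact_force"][2]); camera("wrist")
E
```

```text
tcp_pos: [0.4579, 0.2254, 0.1624]
contact_force: [-0.2, 0.6, 6.9]
tcp_pos: [0.4579, 0.2254, 0.1615]
contact_force: [-0.4, -0.7, 8.4]
0.16149977355953732 8.425722898006708
0.16149197350465883 7.756796874984189
0.16150366983815426 7.917354292942115
0.16148911967006446 7.265154126326243
0.16150269166437037 8.20763872237774
0.16150900396909304 7.491302399128948
```

```bash
python3 -m jog '[[0.001,0,0,0,-1],[0.002,0,0,0,-1],[0.003,0,0,0,-1],[0.003,0,0,0,-1],[0.003,0,0,0,-1]]' | grep -E "tcp_pos|force"
python3 - <<'E'
from h import *
for k in range(6):
    s=read_state(); print(s["tcp_pos"][2],s["contact_force"][2]); im=camera("wrist")
cv2.imwrite("pics/w11.png",im[:,:,::-1]); cv2.imwrite("pics/s11.png",camera("scene")[:,:,::-1])
cv2.imwrite("pics/t11.png",camera("top")[:,:,::-1])
E
```

```text
tcp_pos: [0.4579, 0.2254, 0.1604]
contact_force: [-1.1, 0.4, 9.1]
0.16043240683211868 9.062720862014368
0.16047498984207254 8.563606263274218
0.1604411232729601 9.052516435677877
0.16042589880522362 9.920324578300711
0.16046029970112086 8.670087412825948
0.16043386333253715 8.50023555558441
```

View pics/s11.png

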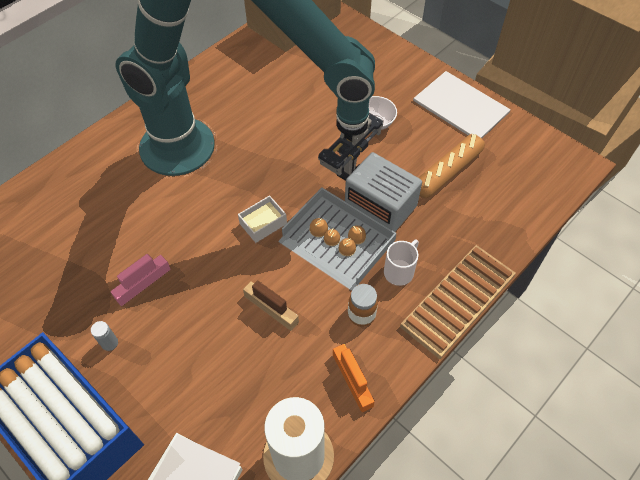

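View pics/w11.png

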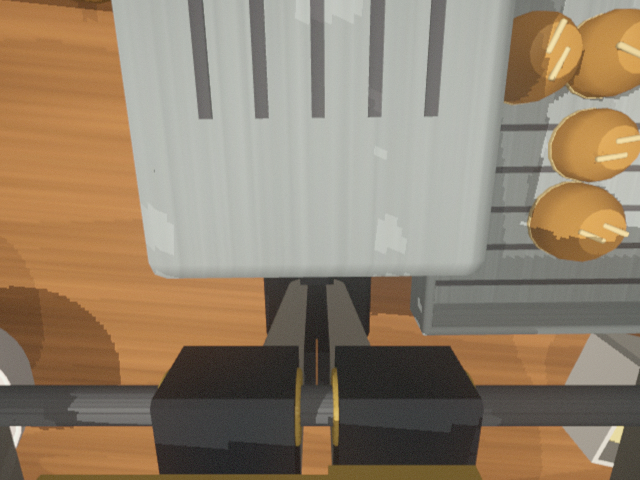

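```bash
python3 -m jog '[[0.001,0,0,0,-1],[0.002,0,0,0,-1],[0.002,0,0,0,-1],[0.002,0,0,0,-1],[0.002,0,0,0,-1]]' | grep -E "tcp_pos|force"
python3 - <<'E'
from h import *
for k in range(4):
    s=read_state(); print(s["tcp_pos"][2],s["contact_force"][2]); im=camera("top")
cv2.imwrite("pics/t12.png",im[:,:,::-1])
for n,px in(("a",(0,0)),): pass
im=camera("scene"); cv2.imwrite("pics/s12.png",cv2.resize(im[100:340,210:430,::-1],None,fx=2.5,fy=2.5))
E
```

```text
tcp_pos: [0.4579, 0.2254, 0.1597]
contact_force: [-1.2, -0.9, 9.7]
0.15971032228715387 9.700261905157069
0.1597335988134252 9.328767230326187
0.15970937910484023 9.703148473989401
0.15973380349581018 10.092949544934399
```

View pics/t12.png

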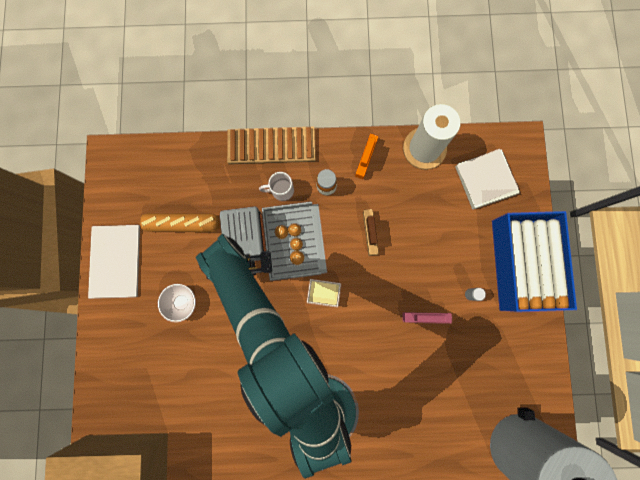

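View pics/s12.png

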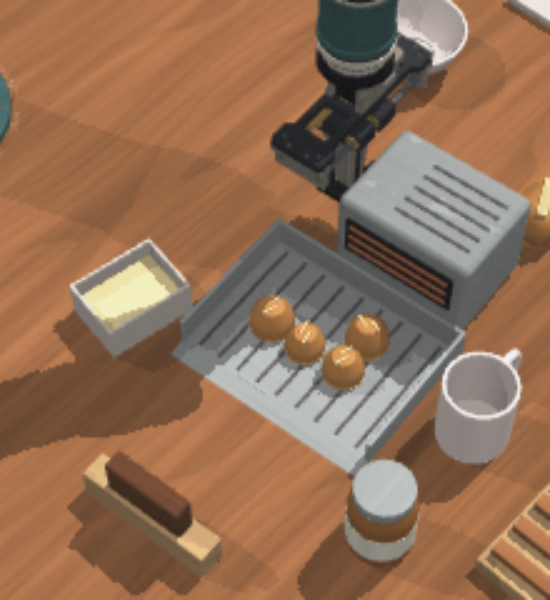

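The final views show all four heels inside the tray around crop (310,340), the pusher upright outside it at top (371,232), and the bystanders in their original places. The paddle is held about 46 mm down at about 9.7 N, so I'm handing in.

```bash
python3 -c "
from rig import *
print(job_done()); s=read_state(); print(s['clock'],s['tcp_pos'],s['contact_force'])"
```

```text
the job is handed in; nothing more can be done
None
the job is handed in; nothing more can be done
```

The job is handed in: the four baguette ends are in the toaster's tray, the pusher is standing on the table, and the paddle is held down just past its third click.

- **Sweep:** I gripped the pale pusher by its dark handle and swept all four ends in with one straight push. The scene and wrist pictures show them well inside, with the gripper touching only the pusher.
- **Pusher:** It stands upright on the table, with its front face about 140 mm short of the lip, as the wrist picture and final pictures show.
- **Paddle:** By my reading the shut fingers hold it about 46 mm down at about 9.7 N, short of the 48 mm end stop. The depth comes from the fingertip height, since the joint itself cannot be read. The force of about 8 N at about 44.5 mm matches the stated value for the third stop.
- **Everything else:** The orange and pink look-alikes and the other items look to be in their original places in the last top picture, judged by eye. The shaker, tub, mug and jar were not measured again.

My last measurements were taken just before handing in, at about 18 s on the clock. The reading after hand-in was refused, so the final second of holding was not checked.

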